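# Bolt the knife chest shut past its spring catch

### The job

Bolt the knife chest on the leather bench: press the spring catch plate down with one fingertip and, keeping it held down all the while, push the bolt's upright tab with the other fingertip until the bolt is fully home in its keeper. Then lift your fingers away so that the catch springs back up and locks the bolt. Nothing is to be grasped, and leave the weight, the jar and the mallet where they are.

Things in the scene. Friction and masses are not known exactly. Their poses are not given: they have to be found in the camera images.
- knife_chest: low wooden chest, fixed, 280 (x) x 344 (y) x 60 mm high, turned up to 0.5 rad either way. Origin: centre of its underside, z up. A steel bolt lock lies on its top: the bolt bar (16 mm wide, top 78 mm above the bench) lies along chest x at y = 0 and slides to +x, away from the robot; guides 22 mm high span it at x = -99 to -89 and 28 to 38 mm, open between; keeper at x = 62 to 78.
- bolt: sliding bolt, given by its upright steel tab, the thing to push: 8 mm thick (chest x), 28 mm wide (chest y), rising 28 mm above the bolt bar. Origin: centre of its top edge, 106 mm above the bench; axes as the chest's. With the bolt drawn back it is at x = -30 mm, y = 0 in the chest's frame. Push on its -x face, towards +x.
- bolt_slide (a joint): travel of the bolt along the chest's +x, in m: 0 to 0.002 at the start (drawn back), 0.036 fully home at its stop. About 2 N of friction; it stays where it is left. With the catch up it is blocked after 3 mm; it needs the catch at least 4 mm down until it has gone 32 mm, where the catch can spring up behind it.
- catch: level steel press plate of the spring catch, beside the bolt on its +y side: 100 (chest x) x 34 (chest y) x 4 mm. Origin: centre of its top face, at x = -25, y = 43 mm in the chest's frame, 94 mm above the bench when up (16 mm above the bar's top). It only goes down, not along with the bolt: the fingertip slides along it. Gap from its inner edge to the tab's side: 12 mm.
- catch_press (a joint): how far the catch plate is pressed down, in m: 0 up, 0.010 at its bottom stop (its top is then still 6 mm above the bolt bar). Spring force 3 N at first, 7 N at the bottom. About 7 mm down is a good depth to hold; less than 4.4 mm during the slide counts as letting go.
- weight: steel pattern weight, 44 mm across, 50 mm tall, loose on the chest's top towards its -y edge; bystander. Origin: centre of its underside.
- jar: small amber glass jar with a steel lid, 42 mm across, 55 mm tall, loose on the chest's top towards its -y edge; bystander. Weight and jar may change places. Origin: centre of its underside.
- mallet: mallet with a wooden head lying on the bench on the robot's right, clear of the chest; bystander.

How it is judged:
On the way, in this order (a step that is already met when the one before it is completed fails the run):
1. a fingertip presses the catch plate down while the bolt is still drawn back (value of joint catch_press above 0.0044 m and contact force between the fingers and catch above 0.5 N and value of joint bolt_slide below 0.006 m), for 0.1 s.
2. the other fingertip pushes the bolt's tab along while the catch is held down (value of joint bolt_slide above 0.012 m and value of joint catch_press above 0.0044 m and contact force between the fingers and catch above 0.5 N and contact force between the fingers and bolt above 0.3 N).
3. the bolt is home (33 mm or more) with the catch still held down by a fingertip (value of joint bolt_slide above 0.033 m and value of joint catch_press above 0.0044 m and contact force between the fingers and catch above 0.5 N), for 0.05 s.
At the end, for the whole second after the job is handed in: The bolt is home in the keeper (32.5 mm or more of its 36 mm), the catch has sprung back up (within 1.5 mm), and the weight, jar and mallet are within 15 mm of where they stood (value of joint bolt_slide above 0.0325 m and value of joint catch_press below 0.0015 m and distance of each of weight, jar, mallet from where it was at the start of the episode below 0.015 m); the robot touches nothing.
It fails at once if the catch is let up (less than 4.4 mm down) while the bolt is on its way (8 to 29 mm) (value of joint bolt_slide between 0.008 and 0.029 m and value of joint catch_press below 0.0044 m).
It fails at once if the weight, jar or mallet is moved or lifted by more than 15 mm (distance of any of weight, jar, mallet from where it was at the start of the episode above 0.015 m).
It also fails if it takes over 35 s, if anything falls off the work surface, if the arm or the gripper's body presses on something with over 40 N, if the wrist force passes 120 N, or if a joint passes its speed limit or range.

### The arm

A 7-joint arm with a two-finger parallel gripper is mounted at the origin on the work surface. World frame = base frame: x ahead of the robot, y to its left, z up, the work surface at z = 0. Lengths are in m, angles in rad, forces in N, time in s.
With the tool pointing down it reaches from about 0.425 to 0.825 m from the base axis. Payload 3.6 kg.
Tool frame: the origin (TCP) lies at the very end of the fingers, on their centre line; the grasp point (between the pads) lies behind it (grasp_offset is the z of the grasp point in the tool frame, in m); z points along the fingers, y is the line along which they close (so a half turn about z gives the same grasp; the last joint's range is limited). The gripper opens to 93 mm and grips with 3 to 60 N. Pads are 15 mm wide; open, the fingers measure 128 mm over their backs; the gripper's body (75 mm by 188 mm) begins 65 mm behind the grasp point.
Start: joints at [1.23, 0.615, -0.013, 1.423, 0.008, 1.103, -0.04], TCP at [0.201, -0.618, 0.219] pointing down, gripper open.
Joint ranges: [-3.12, 3.12], [-0.3, 2.06], [-1.34, 1.32], [0.26, 2.42], [-1.36, 4.5], [0.01, 1.98], [-2.84, 2.84]. Speed limits (rad/s): [2.79, 2.79, 3.14, 3.14, 3.14, 3.14, 3.14].

### API

Orientations are given as a unit quaternion [x, y, z, w].
In Python, from rig import * gives the robot as it stands.
- The arm moves only by the tool jog_arm, never from a script. Its argument "plan" is a list of rows, each an object with "slide": the shift along the tool's x, y, z in units of 80 mm (1.0 is 80 mm), a list of three; "turn": the turn about the tool's z in units of 120 degrees (1.0 is 120 degrees); "gripper": the closure, from 0 (fully open) to 1 (shut). In form: [{"slide": [dx, dy, dz], "turn": turn, "gripper": gripper}, ...]. A call has 1 to 5 rows; each row shifts and turns the commanded pose from where the row before left it, along the tool's axes as they then stand; what a row does not reach is not made up. A row lasts 1/10 s, in which the tool goes at most 50 mm and 8.59 degrees, less where a joint would pass 70% of its speed; a pose out of reach is approached as far as the arm can. A call with a number of a shift or a turn outside -1 to 1 is refused whole. A call with a gripper value outside its range is refused whole. The fingers move at their own pace and stop on an object; "force" is the grip in N (left out, the last holds). Time passes only in rows, so rows that do not move let the fingers close. It gives the time, the measured TCP pose, the force, the opening and the grip force at its end, in the units of the state.
- observe(): the state, without advancing time (a new reading comes with each control period).
- read_camera(name): name is "scene" or "top"; returns a dict with "color" (384x512x3 uint8, blue, green, red), "vertical_fov" (degrees; the focal length in pixels is half the picture's height over the tangent of half this angle, whatever the lens; pixels are square), "cx", "cy" (the principal point, pixels), "k1" (the pictures are not rectified: a ray, as slopes to the right and down, at radius r is drawn at 1 + k1 r^2 times it, then the intrinsics apply), "eye" and "orientation" of the camera in the world. Camera axes: x right, y down, z forward; pixel columns grow to the right and rows downward; lengths in m; the calibration is good to about 2 mm. A picture is of the moment at which its call begins. There is no depth.
- finish_job(): hands the job in; it is judged then, once.
The state is a dict: "t": time; "joint_pos": joint angles; "dq": joint speeds; "joint_efforts": joint torques, N m; "ee_pos": TCP position; "eef_rot": TCP orientation; "force": force on the tool from outside, world axes, zero at the start; "ft_torque": the same for the moment, N m; "grip_width": opening from 0.0 (shut) to 1.0 (fully open); "finger_force": force on a finger pad.
Only numpy, scipy, OpenCV 4.12 (cv2) and the standard library are available. Lean on these libraries where they do the work, as an engineer would, in place of code of your own. Each camera call takes 0.05 s, during which the arm holds its last target. There are 200 camera calls.

## Working session

There is one attempt and no reset: what is moved stays moved. The work goes in short steps, Python scripts to look and compute and a tool call to move; the robot and the scene stay as the last step left them, time stands still between calls to the robot, and variables do not carry over. Pictures are saved under pics/ and viewed, at most 10 in all, crops included, and the job is handed in when it is done.

Besides the shell and the picture viewer there is one more tool, called after "Emit:" in YAML: its name, and indented under it one key for each argument. jog_arm: Moves the arm, as the interface text tells. Shifts and turns lie within -1 to 1; 1 stands for 80 mm of shift or 120 degrees of turn. Its arguments: {"type":"object","properties":{"plan":{"type":"array"},"force":{"type":"number"}},"required":["plan"]}

```bash
mkdir -p pics; ls
python3 - <<'E'
from rig import *
import cv2
s=observe();print(s)
for n in("scene","top"):
    c=read_camera(n);cv2.imwrite(f"pics/{n}0.png",c["color"]);print({k:v for k,v in c.items() if k!="color"})
E
```

```text
pics
{'t': 0.0, 'joint_pos': array([ 1.22950278,  0.61590739, -0.0126323 ,  1.42487672,  0.00815693,
        1.10343611, -0.04041757]), 'dq': array([-2.66231770e-04, -9.86991773e-05,  4.59771031e-04,  1.36301066e-03,
       -2.68676791e-04, -6.12407258e-04,  2.51365285e-04]), 'joint_efforts': array([ 3.85628200e-04, -4.58929288e+01,  2.09369939e-01, -1.65742743e+01,
       -6.10404485e-02,  2.04246899e-02,  2.24148803e-04]), 'ee_pos': array([ 0.2010076 , -0.61730126,  0.21749621]), 'eef_rot': array([ 9.87630999e-01,  1.56790782e-01, -2.41035375e-04, -1.26552013e-03]), 'force': array([-0.04211349,  0.13794447,  0.07043942]), 'ft_torque': array([-0.00574226,  0.02513595, -0.05153404]), 'finger_force': 0.0, 'grip_width': 1.000474355075244}
{'vertical_fov': 57.457505878965215, 'cx': 256.1030773576002, 'cy': 183.6739694899198, 'k1': -0.024699835000982617, 'eye': array([ 1.19692848, -0.72138856,  0.63867931]), 'orientation': array([ 0.79110018,  0.37481501, -0.20729462, -0.43669572])}
{'vertical_fov': 43.5979389090946, 'cx': 264.63343093379353, 'cy': 190.16139371866632, 'k1': -0.02442378751280118, 'eye': array([ 0.31976603, -0.19253799,  1.2607572 ]), 'orientation': array([-0.70161316,  0.70587499, -0.07137436,  0.06622066])}
```

View pics/scene0.png

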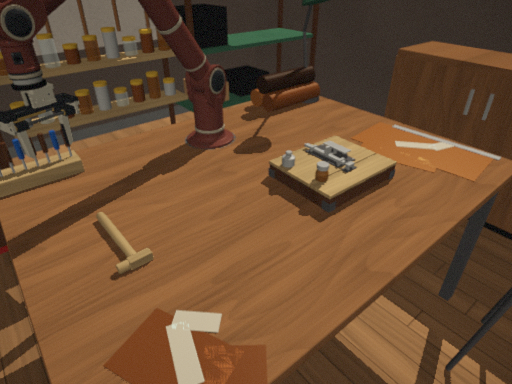

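View pics/top0.png

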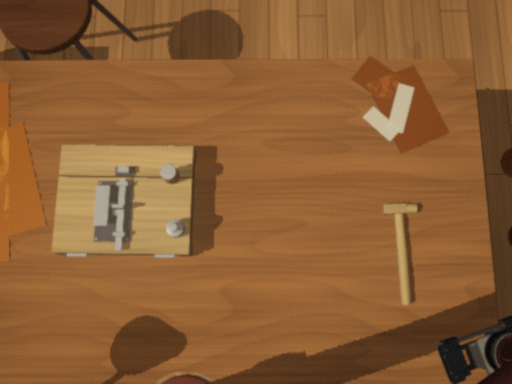

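The top view shows the chest at about (123,200), nearly square to the image. The press plate is at (102,204), with the bolt tab to its right at about (120,205). The weight and jar are at (170,173) and (175,228). In this picture world +x is up and +y is left.

```bash
cat > h.py <<'E'
import cv2, numpy as np
from scipy.spatial.transform import Rotation as R
def K(c):
    f=c["color"].shape[0]/2/np.tan(np.radians(c["vertical_fov"]/2)); return np.array([[f,0,c["cx"]],[0,f,c["cy"]],[0,0,1.]])
def D(c): return np.array([c["k1"],0,0,0,0.])
def cast(c,px,z):
    px=np.float64(px).reshape(-1,1,2); d=cv2.undistortPoints(px,K(c),D(c))[:,0]
    d=np.c_[d,np.ones(len(d))]@R.from_quat(c["orientation"]).as_matrix().T
    return c["eye"]+d*((z-c["eye"][2])/d[:,2])[:,None]
def proj(c,P):
    Rm=R.from_quat(c["orientation"]).as_matrix().T
    return cv2.projectPoints(np.float64(P).reshape(-1,1,3),cv2.Rodrigues(Rm)[0],-Rm@c["eye"],K(c),D(c))[0][:,0]
E
python3 - <<'E'
from rig import *
from h import *
c=read_camera("top");im=c["color"]
hsv=cv2.cvtColor(im,cv2.COLOR_BGR2HSV)
for p in [(80,160),(150,240),(100,190),(110,190),(120,210),(230,200),(75,210)]: print(p,hsv[p[1],p[0]])
cv2.imwrite("pics/crop.png",cv2.resize(im[130:270,40:220],None,fx=4.4,fy=4.2,interpolation=cv2.INTER_CUBIC))
s=read_camera("scene")["color"]
cv2.imwrite("pics/crops.png",cv2.resize(s[125:215,260:400],None,fx=5,fy=5,interpolation=cv2.INTER_CUBIC))
E
```

```text
(80, 160) [ 19 128 183]
(150, 240) [ 19 124 181]
(100, 190) [ 19  32 175]
(110, 190) [ 16  54 104]
(120, 210) [ 20  34 171]
(230, 200) [ 14 166 154]
(75, 210) [ 19 121 194]
```

View pics/crop.png

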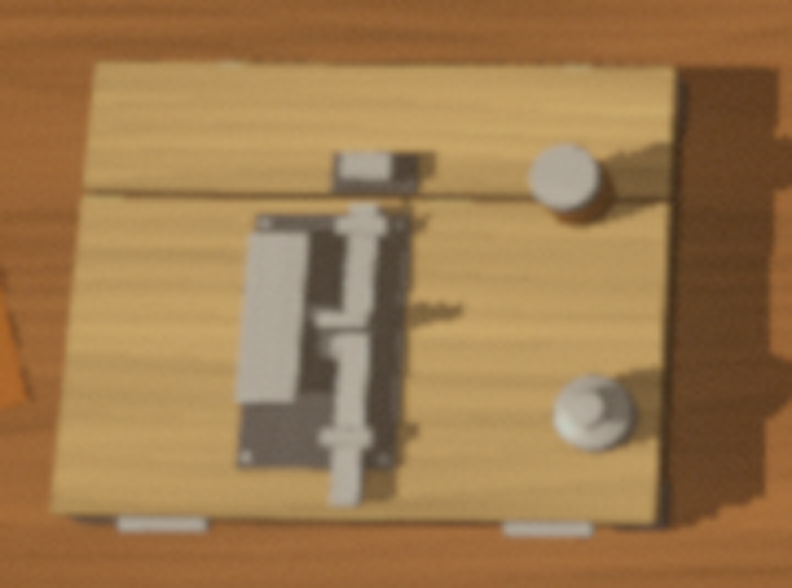

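View pics/crops.png

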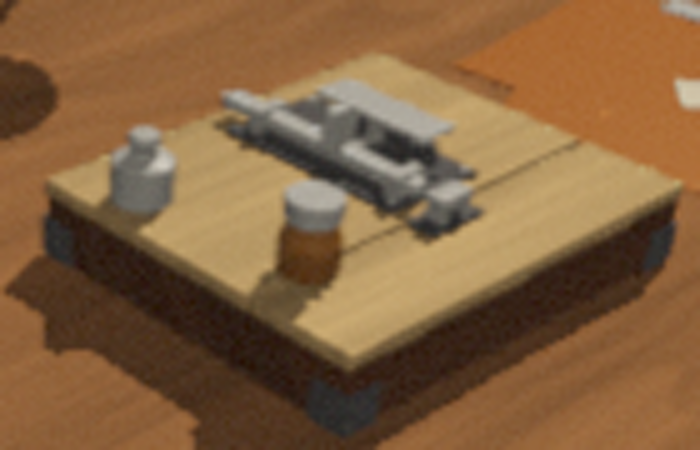

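The crops show the chest top's corners (crop px about (97,62), (678,68), (660,522), (52,512)). They also show the plate at crop (272,318), the tab's top edge at about (342,318), and the weight and jar on the right (-y) side. Next I'll fit the chest.

Run:
```python
from rig import *
from h import *
c=read_camera("top");im=c["color"]
hsv=cv2.cvtColor(im,cv2.COLOR_BGR2HSV)
m=cv2.inRange(hsv,(15,20,135),(26,150,255));m[:, :45]=0;m[:,215:]=0;m[:135]=0;m[265:]=0
m=cv2.morphologyEx(m,cv2.MORPH_OPEN,np.ones((3,3)))
k=max(cv2.findContours(m,0,2)[0],key=cv2.contourArea)
h=cv2.convexHull(k)
print(cv2.boundingRect(h))
W=cast(c,h.reshape(-1,2),.06)[:,:2]
r=cv2.minAreaRect(np.float32(W*1000));print(r)
man=np.array([(97,62),(678,68),(660,522),(52,512)])/[4.4,4.2]+[40,130]-.5
Wm=cast(c,man,.06)[:,:2];print(Wm.round(4),Wm.mean(0),[np.linalg.norm(Wm[i]-Wm[i-1]) for i in range(4)])
d=Wm[0]+Wm[1]-Wm[2]-Wm[3];d2=Wm[0]+Wm[3]-Wm[1]-Wm[2]
print("yaws",np.arctan2(d[1],d[0]),np.arctan2(-d2[0],d2[1]))
# plate and tab, bar
for n,p,z in[("plate corners",[(250,234),(308,234),(296,402),(236,402)],.094),("tabtop",[(316,318),(368,324)],.106),("bar near end,far",[(330,503),(360,503),(348,206),(380,206)],.078),("keeper",[(340,154),(392,154),(390,180),(338,180)],.082)]:
    q=cast(c,np.array(p)/[4.4,4.2]+[40,130]-.5,z)[:,:2];print(n,q.round(4).tolist(),q.mean(0).round(4))
```

```text
(51, 144, 142, 113)
((536.5164794921875, 158.08998107910156), (344.7677307128906, 287.4013977050781), 89.04307556152344)
[[ 0.6814  0.3258]
 [ 0.6755 -0.0185]
 [ 0.3967 -0.0144]
 [ 0.4041  0.3306]] [0.53939896 0.155876  ] [np.float64(0.27741072259204647), np.float64(0.34427723990051967), np.float64(0.2788321620048713), np.float64(0.34505306412933323)]
yaws -0.016030539952269548 -0.01937438740602231
plate corners [[0.5648, 0.2162], [0.5647, 0.1833], [0.4648, 0.1845], [0.465, 0.2179]] [0.5148 0.2005]
tabtop [[0.5123, 0.1722], [0.5086, 0.1432]] [0.5105 0.1577]
bar near end,far [[0.4074, 0.1673], [0.4073, 0.1506], [0.5851, 0.1664], [0.585, 0.148]] [0.4962 0.1581]
keeper [[0.6163, 0.1715], [0.6161, 0.1416], [0.6, 0.1419], [0.6002, 0.1718]] [0.6082 0.1567]
```

The chest sits at about (0.539, 0.157) with yaw about -0.017 rad. The plate, tab and keeper all measure where that pose predicts, within about 2 mm.

Plan:
- Keep tool x along chest x and set the opening to about 28 mm.
- Put one fingertip on the plate and the other behind the tab.

First I'll swing over.

Emit:
jog_arm:
  plan:
    - {"slide": [0.4,-0.3,0],"turn": 0.053,"gripper": 0.7}
    - {"slide": [0.36,-0.34,0],"turn": 0.053,"gripper": 0.7}
    - {"slide": [0.32,-0.38,0],"turn": 0.053,"gripper": 0.7}
    - {"slide": [0.3,-0.4,0],"turn": 0,"gripper": 0.7}
    - {"slide": [0.3,-0.4,0],"turn": 0,"gripper": 0.7}

```text
t: 0.75
ee_pos: [0.3196, -0.4556, 0.2187]
eef_rot: [1.0, -0.009, 0.0, 0.0]
force: [0.8, -0.3, -0.3]
grip_width: 0.619
finger_force: 0.0
```

Emit:
jog_arm:
  plan:
    - {"slide": [0.35,-0.45,0],"turn": 0,"gripper": 0.7}
    - {"slide": [0.35,-0.45,0],"turn": 0,"gripper": 0.7}
    - {"slide": [0.3,-0.5,0],"turn": 0,"gripper": 0.7}
    - {"slide": [0.3,-0.5,0],"turn": 0,"gripper": 0.7}
    - {"slide": [0.2,-0.5,0],"turn": 0,"gripper": 0.7}

```text
t: 1.25
ee_pos: [0.444, -0.2652, 0.2187]
eef_rot: [1.0, -0.008, 0.001, -0.0]
force: [0.4, 0.2, 0.5]
grip_width: 0.301
finger_force: 0.0
```

Emit:
jog_arm:
  plan:
    - {"slide": [0,-0.6,0],"turn": 0,"gripper": 0.7}
    - {"slide": [0,-0.6,0],"turn": 0,"gripper": 0.7}
    - {"slide": [0,-0.6,0],"turn": 0,"gripper": 0.7}
    - {"slide": [0,-0.5,0],"turn": 0,"gripper": 0.7}
    - {"slide": [0,-0.5,0],"turn": 0,"gripper": 0.7}

```text
t: 1.75
ee_pos: [0.4462, -0.0414, 0.2189]
eef_rot: [1.0, -0.009, 0.0, -0.0]
force: [-0.2, 0.5, -0.2]
grip_width: 0.3
finger_force: 0.0
```

Emit:
jog_arm:
  plan:
    - {"slide": [0,-0.5,0],"turn": 0,"gripper": 0.7}
    - {"slide": [0,-0.5,0],"turn": 0,"gripper": 0.7}
    - {"slide": [0,-0.2,0],"turn": 0,"gripper": 0.7}
    - {"slide": [0,0,0],"turn": 0,"gripper": 0.7}

```text
t: 2.15
ee_pos: [0.4479, 0.0558, 0.2188]
eef_rot: [1.0, -0.006, 0.0, -0.001]
force: [-0.2, -0.5, -0.2]
grip_width: 0.305
finger_force: 0.0
```

Emit:
jog_arm:
  plan:
    - {"slide": [0.14,-0.51,0],"turn": 0,"gripper": 0.7}
    - {"slide": [0.14,-0.51,0],"turn": 0,"gripper": 0.7}
    - {"slide": [0.14,-0.51,0.2],"turn": 0,"gripper": 0.7}
    - {"slide": [0.12,0,0.5],"turn": 0,"gripper": 0.7}
    - {"slide": [0,0,0.45],"turn": 0,"gripper": 0.7}

```text
t: 2.65
ee_pos: [0.4957, 0.1739, 0.1258]
eef_rot: [1.0, -0.009, 0.002, -0.0]
force: [0.1, -0.6, -1.8]
grip_width: 0.298
finger_force: 0.0
```

Run:
```python
from rig import *
from h import *
s=observe();print(s["ee_pos"],s["eef_rot"],s["force"],s["grip_width"])
out=[]
for n,(a,b,w,h) in dict(top=(60,150,90,110),scene=(280,100,110,80)).items():
    c=read_camera(n);p=proj(c,s["ee_pos"])[0];print(n,p)
    out.append(cv2.resize(c["color"][b:b+h,a:a+w],(400,int(400*h/w)),interpolation=cv2.INTER_CUBIC)[:480])
H=max(o.shape[0] for o in out)
cv2.imwrite("pics/near.png",np.hstack([np.vstack([o,np.zeros((H-o.shape[0],400,3),np.uint8)]) for o in out]))
```

```text
[0.4956659  0.17391089 0.12578686] [ 9.99956591e-01 -9.17537977e-03  1.61946678e-03 -8.12842605e-05] [ 0.12285253 -0.5552421  -1.77925308] 0.2984143086308385
top [107.70410574 210.74020292]
scene [328.06102732 138.34531893]
```

View pics/near.png

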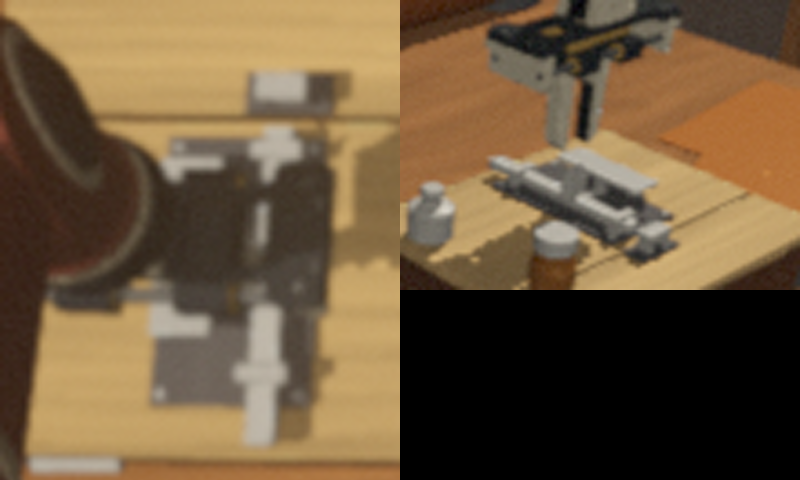

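The near view shows the open fingers above the lock. The -y finger's tip is at scene px (323,140), behind the tab, and the other is over the plate. I'll let it settle and then correct.

Emit:
jog_arm:
  plan:
    - {"slide": [0,0,0],"turn": 0,"gripper": 0.7}
    - {"slide": [0,0,0],"turn": 0,"gripper": 0.7}

```text
t: 2.95
ee_pos: [0.495, 0.1738, 0.1286]
eef_rot: [1.0, -0.01, 0.002, -0.001]
force: [-0.2, -0.4, -0.2]
grip_width: 0.302
finger_force: 0.0
```

Run:
```python
from rig import *
from h import *
s=observe();e=s["ee_pos"];print(e,s["eef_rot"],s["force"])
c=read_camera("scene")
for y in(-.01396,-.0228,-.0315):
  for x in(-.0075,.0075): print(y,x,proj(c,e+[x,y,0])[0].round(1), ((proj(c,e+[x,y,0])[0]-[305,115])*10).round())
cv2.imwrite("pics/tip.png",cv2.resize(c["color"][115:170,305:375],None,fx=10,fy=10,interpolation=cv2.INTER_CUBIC))
```

```text
[0.49500376 0.17375054 0.12861282] [ 9.99949499e-01 -9.87935592e-03  1.77217398e-03 -5.06308730e-04] [-0.21455785 -0.35550992 -0.22576869]
-0.01396 -0.0075 [323.6 137.9] [186. 229.]
-0.01396 0.0075 [327.  139.3] [220. 243.]
-0.0228 -0.0075 [321.9 138.6] [169. 236.]
-0.0228 0.0075 [325.2 140. ] [202. 250.]
-0.0315 -0.0075 [320.2 139.3] [152. 243.]
-0.0315 0.0075 [323.5 140.7] [185. 257.]
```

View pics/tip.png

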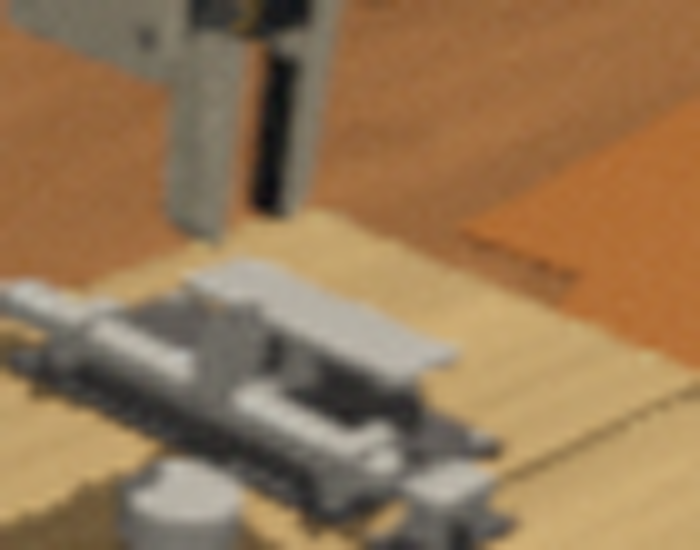

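The tip view shows the -y fingertip (bottom at crop (195,235), about 10 mm thick) behind the tab, which is at crop (225,330). The +y finger is over the plate. Next is a small correction, then down to just above the plate.

Emit:
jog_arm:
  plan:
    - {"slide": [-0.04,-0.05,0],"turn": 0,"gripper": 0.7}
    - {"slide": [0,0,0.15],"turn": 0,"gripper": 0.7}
    - {"slide": [0,0,0.15],"turn": 0,"gripper": 0.7}
    - {"slide": [0,0,0.07],"turn": 0,"gripper": 0.7}
    - {"slide": [0,0,0],"turn": 0,"gripper": 0.7}

```text
t: 3.5
ee_pos: [0.4894, 0.1779, 0.0956]
eef_rot: [1.0, -0.009, -0.001, 0.001]
force: [0.1, 0.4, -0.5]
grip_width: 0.301
finger_force: 0.0
```

Emit:
jog_arm:
  plan:
    - {"slide": [0,0,0.03],"turn": 0,"gripper": 0.7}
    - {"slide": [0,0,0.03],"turn": 0,"gripper": 0.7}
    - {"slide": [0,0,0.02],"turn": 0,"gripper": 0.7}
    - {"slide": [0,0,0.01],"turn": 0,"gripper": 0.7}
    - {"slide": [0,0,0],"turn": 0,"gripper": 0.7}

```text
t: 4.0
ee_pos: [0.4906, 0.1784, 0.0902]
eef_rot: [1.0, -0.009, 0.0, -0.0]
force: [-1.5, -0.6, 4.1]
grip_width: 0.301
finger_force: 2.0
```

Emit:
jog_arm:
  plan:
    - {"slide": [0,0,0],"turn": 0,"gripper": 0.7}
    - {"slide": [0,0,0],"turn": 0,"gripper": 0.7}

```text
t: 4.2
ee_pos: [0.4906, 0.1784, 0.0902]
eef_rot: [1.0, -0.009, 0.0, -0.0]
force: [-1.3, -0.2, 4.7]
grip_width: 0.298
finger_force: 2.0
```

Emit:
jog_arm:
  plan:
    - {"slide": [0,0,0.025],"turn": 0,"gripper": 0.7}
    - {"slide": [0,0,0.025],"turn": 0,"gripper": 0.7}
    - {"slide": [0,0,0],"turn": 0,"gripper": 0.7}
    - {"slide": [0,0,0],"turn": 0,"gripper": 0.7}

```text
t: 4.6
ee_pos: [0.4906, 0.1784, 0.086]
eef_rot: [1.0, -0.009, 0.0, -0.0]
force: [-0.8, -1.0, 5.9]
grip_width: 0.296
finger_force: 2.9
```

Run:
```python
from rig import *
for i in range(4):
    s=observe();print(s["ee_pos"].round(4),s["force"].round(2),s["finger_force"],s["t"]);read_camera("top")
```

```text
[0.4906 0.1784 0.086 ] [-0.8  -0.99  5.9 ] 2.8668028485844843 4.6
[0.4906 0.1784 0.086 ] [-0.64 -1.74  5.58] 2.8626642341259867 4.65
[0.4905 0.1784 0.086 ] [-0.49 -0.94  5.36] 2.8601233099470846 4.7
[0.4906 0.1784 0.086 ] [-1.95 -0.72  5.82] 2.858761337120086 4.75
```

The plate is about 7 mm down at about 5.7 N. Now push along +x slowly.

Emit:
jog_arm:
  plan:
    - {"slide": [0.04,0,0],"turn": 0,"gripper": 0.7}
    - {"slide": [0.04,0,0],"turn": 0,"gripper": 0.7}
    - {"slide": [0.04,0,0],"turn": 0,"gripper": 0.7}
    - {"slide": [0.04,0,0],"turn": 0,"gripper": 0.7}
    - {"slide": [0,0,0],"turn": 0,"gripper": 0.7}

```text
t: 5.3
ee_pos: [0.4996, 0.1781, 0.0851]
eef_rot: [1.0, -0.009, -0.004, 0.001]
force: [-5.3, -0.3, 6.8]
grip_width: 0.299
finger_force: 3.5
```

Emit:
jog_arm:
  plan:
    - {"slide": [0.04,0,0],"turn": 0,"gripper": 0.7}
    - {"slide": [0.04,0,0],"turn": 0,"gripper": 0.7}
    - {"slide": [0.04,0,0],"turn": 0,"gripper": 0.7}
    - {"slide": [0.04,0,0],"turn": 0,"gripper": 0.7}
    - {"slide": [0,0,0],"turn": 0,"gripper": 0.7}

```text
t: 5.8
ee_pos: [0.512, 0.1779, 0.0851]
eef_rot: [1.0, -0.009, -0.004, 0.001]
force: [-6.3, -0.0, 6.7]
grip_width: 0.297
finger_force: 3.7
```

Emit:
jog_arm:
  plan:
    - {"slide": [0.04,0,0],"turn": 0,"gripper": 0.7}
    - {"slide": [0.04,0,0],"turn": 0,"gripper": 0.7}
    - {"slide": [0.04,0,0],"turn": 0,"gripper": 0.7}
    - {"slide": [0.04,0,0],"turn": 0,"gripper": 0.7}
    - {"slide": [0,0,0],"turn": 0,"gripper": 0.7}

```text
t: 6.3
ee_pos: [0.5248, 0.1777, 0.0851]
eef_rot: [1.0, -0.009, -0.004, 0.001]
force: [-6.1, -0.3, 6.3]
grip_width: 0.298
finger_force: 3.7
```

Emit:
jog_arm:
  plan:
    - {"slide": [0.04,0,0],"turn": 0,"gripper": 0.7}
    - {"slide": [0.04,0,0],"turn": 0,"gripper": 0.7}
    - {"slide": [0,0,0],"turn": 0,"gripper": 0.7}

```text
t: 6.6
ee_pos: [0.5312, 0.1776, 0.085]
eef_rot: [1.0, -0.009, -0.004, 0.001]
force: [-6.1, 0.1, 7.2]
grip_width: 0.297
finger_force: 3.7
```

Emit:
jog_arm:
  plan:
    - {"slide": [0.03,0,0],"turn": 0,"gripper": 0.7}
    - {"slide": [0.03,0,0],"turn": 0,"gripper": 0.7}
    - {"slide": [0,0,0],"turn": 0,"gripper": 0.7}

```text
t: 6.9
ee_pos: [0.5321, 0.1776, 0.085]
eef_rot: [1.0, -0.009, -0.008, 0.001]
force: [-12.0, -0.8, 12.9]
grip_width: 0.3
finger_force: 7.8
```

Force jumped and motion stopped where the bolt's stop should be. A little more push and a hold to make sure.

Emit:
jog_arm:
  plan:
    - {"slide": [0.03,0,0],"turn": 0,"gripper": 0.7}
    - {"slide": [0,0,0],"turn": 0,"gripper": 0.7}
    - {"slide": [0,0,0],"turn": 0,"gripper": 0.7}

```text
t: 7.2
ee_pos: [0.5321, 0.1776, 0.085]
eef_rot: [1.0, -0.009, -0.01, 0.002]
force: [-16.2, -0.4, 16.0]
grip_width: 0.302
finger_force: 9.9
```

Run:
```python
from rig import *
from h import *
s=observe();print(s["ee_pos"],s["force"])
c=read_camera("scene")
for x in(-.030,.006):
  P=np.array([.5394+x,.157-.017*x,.106]);print(x,proj(c,P)[0],(proj(c,P)[0]-[305,115])*10)
cv2.imwrite("pics/home.png",cv2.resize(c["color"][115:170,305:375],None,fx=10,fy=10,interpolation=cv2.INTER_CUBIC))
```

```text
[0.53210959 0.17756147 0.08500414] [-16.17129136  -0.42595441  15.95496438]
-0.03 [327.34677057 146.17762195] [223.46770567 311.77621949]
0.006 [335.38459945 149.87878762] [303.84599449 348.78787621]
```

View pics/home.png

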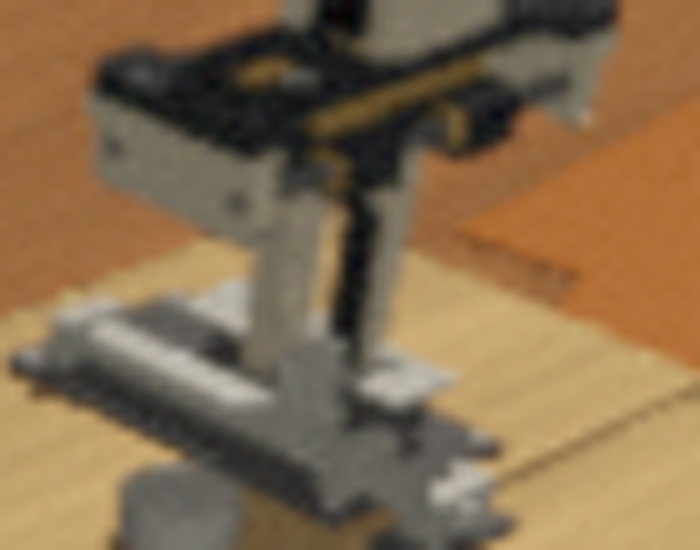

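The picture shows the tab at crop (310,345), where a home bolt should be (304,349), and the bolt runs into the keeper. Now ease off the tab and lift clear.

Emit:
jog_arm:
  plan:
    - {"slide": [-0.06,0,0],"turn": 0,"gripper": 0.7}
    - {"slide": [-0.06,0,0],"turn": 0,"gripper": 0.7}
    - {"slide": [0,0,-0.2],"turn": 0,"gripper": 0.7}
    - {"slide": [0,0,-0.4],"turn": 0,"gripper": 0.7}
    - {"slide": [0,0,-0.4],"turn": 0,"gripper": 0.7}

```text
t: 7.75
ee_pos: [0.5321, 0.1774, 0.1655]
eef_rot: [1.0, -0.009, -0.001, 0.0]
force: [0.4, -0.2, -0.2]
grip_width: 0.302
finger_force: 0.0
```

Emit:
jog_arm:
  plan:
    - {"slide": [-0.3,0,-0.4],"turn": 0,"gripper": 0.7}
    - {"slide": [0,0.5,0],"turn": 0,"gripper": 0.7}
    - {"slide": [0,0.5,0],"turn": 0,"gripper": 0.7}
    - {"slide": [0,0.5,0],"turn": 0,"gripper": 0.7}
    - {"slide": [0,0.5,0],"turn": 0,"gripper": 0.7}

```text
t: 8.25
ee_pos: [0.5055, 0.0166, 0.1973]
eef_rot: [1.0, -0.009, -0.0, -0.0]
force: [0.5, 0.6, 0.6]
grip_width: 0.304
finger_force: 0.0
```

Emit:
jog_arm:
  plan:
    - {"slide": [0,0.5,0],"turn": 0,"gripper": 0.7}
    - {"slide": [0,0.4,0],"turn": 0,"gripper": 0.7}
    - {"slide": [0,0.2,0],"turn": 0,"gripper": 0.7}
    - {"slide": [0,0,0],"turn": 0,"gripper": 0.7}
    - {"slide": [0,0,0],"turn": 0,"gripper": 0.7}

```text
t: 8.75
ee_pos: [0.5041, -0.0691, 0.1973]
eef_rot: [1.0, -0.009, -0.0, -0.001]
force: [0.8, 0.1, -0.2]
grip_width: 0.297
finger_force: 0.0
```

Run:
```python
from rig import *
from h import *
s=observe();print(s["ee_pos"],s["force"],s["t"])
t=read_camera("top")["color"][150:250,60:210];c=read_camera("scene")["color"][115:215,265:415]
cv2.imwrite("pics/end.png",cv2.resize(np.hstack([t,c]),(798,266),interpolation=cv2.INTER_CUBIC))
```

```text
[ 0.50414633 -0.0690786   0.19729719] [ 0.82025582  0.13038392 -0.17693812] 8.75
```

View pics/end.png

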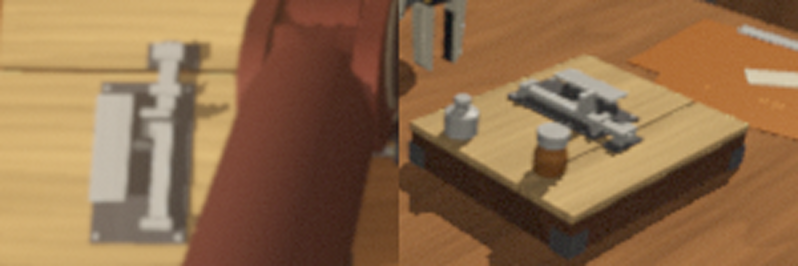

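The bolt now reaches into the keeper (left part, at (167,55)), the plate is back up at (112,145), and the weight and jar stand where they were. The arm touches nothing, so I'll hand it in.

```bash
python3 -c "
from rig import *
print(finish_job())"
```

```text
the job is handed in; nothing more can be done
None
```

I bolted the knife chest and handed the job in at about 9 s: the last pictures show the bolt in its keeper, the catch back up, and the weight and jar where they were. I didn't re-check the mallet, though the arm never went near it, and the hand-in gave no verdict.

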